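# Draw a cutter capsule out of its deep well with the pull hook

## Task

Take the yellow-handled pull hook from its stand, reach down into the deep well that holds the red capsule, hook its wire bail and draw it out. Lower the red capsule into the black tray so that it stands upright there before you slip the hook out of the bail, then hang the hook back in the fork of its stand. Never touch the red capsule with the fingers, and leave the blue capsule standing in its well.

Things in the scene. Friction and masses are not known exactly. Their poses are not given: they have to be found in the camera images.
- well_block: Fixed aluminium block 74 x 140 mm, 110 mm high, on a foot plate 100 x 164 x 8 mm. Origin: centre of its underside, on the desk; z up, y along its length. Two round wells open at the top, 52 mm bore, floors 10 mm above the origin (100 mm deep), axes at x = 0, y = +33 and -33 mm. One holds the red capsule, the other the blue; which is which varies.
- red_capsule: Loose steel capsule, red lid, about 0.18 kg. Origin: centre of its underside. Body 46 mm diameter, lid top at z = 34 mm. A rigid red wire bail (3.2 mm) stands on the lid as an arch in the y-z plane: legs at y = +-17 mm up to z = 50 mm, then sloping in to a crown over y = -3..3 mm, underside at z = 62 mm, top 65 mm. In the well the crown is 35 mm below the block's top.
- red_capsule_bail (a point): Point at the underside of the crown of the red capsule's bail, 62 mm above its origin. The opening below it is 28 mm high and 31 mm wide; the hook passes through along the capsule's x axis.
- blue_capsule: The same capsule with blue lid and bail, in the other well; it stays there. Origin: centre of its underside.
- pull_hook: Loose hook tool, 0.12 kg, handle up. Origin: underside centre of its steel collar (40 mm diameter, 4 mm thick); z up along the shaft. Yellow handle 36 (x) x 16 (y) mm from z = 4 to 56 mm: grip across y from above. Shaft: 4 mm wire on the z axis down to a J: foot runs towards -x, underside at z = -97 mm; upturned lip at x = -14 mm, its top at z = -86 mm; gap shaft to lip 10 mm.
- hook_seat (a point): Point on top of the hook's foot midway between shaft and lip, where a bail rests: x = -7 mm, y = 0, z = -93 mm in the hook's frame.
- hook_stand: Fixed grey stand. Origin: centre of its underside, on the desk; z up. Foot 90 x 80 x 10 mm, upright at x = 30..42 mm, level fork with top at z = 130 mm: two prongs from x = -28 mm, slot y = -12..12 mm open towards -x, closed at x = 20 mm. The hook hangs at about x = y = 0, shaft in the slot, collar on both prongs, lip towards -x; it lifts out and goes back in vertically.
- tray: Fixed black open tray, 130 x 130 mm outside, rim 14 mm high, walls 4 mm, inner floor 4 mm above the origin. Origin: centre of its underside, on the desk.
- laser_head_column: Laser marker fixed at the back. Origin: on the desk at the foot of its column. Its blue arm and grey head hang over the desk behind the work: their front faces lie 147 mm nearer to the robot (world -x) than the origin, at heights 290 to 480 mm, along the whole width of the work. Keep wrist and gripper in front of them.

How it is judged (in metres and radians):
On the way, in this order (a step that is already met when the one before it is completed fails the run):
1. the red capsule hangs on the hook, drawn clear out of its well (z of red_capsule in the frame of well_block above 0.11 m and contact force between pull_hook and red_capsule above 0.4 N and distance between hook_seat and red_capsule_bail below 0.02 m), for 0.2 s.
2. the red capsule stands in the tray with the hook still in its bail (contact force between red_capsule and tray above 0.5 N and angle between red_capsule's own z axis and vertical below 0.15 rad and distance between hook_seat and red_capsule_bail below 0.03 m), for 0.05 s.
3. the hook is out of the bail and clear of the standing capsule (z of red_capsule in the frame of tray below 0.008 m and angle between red_capsule's own z axis and vertical below 0.1 rad and contact force between pull_hook and red_capsule below 0.05 N and distance between hook_seat and red_capsule_bail above 0.045 m), for 0.2 s.
At the end, for the whole second after the job is handed in: The red capsule stands upright (within 0.1 rad) and at rest on the tray's floor, inside its rim; the pull hook hangs at rest and upright (within 0.12 rad) in the stand's fork, collar down on the prongs, shaft within 30 mm of where it hung; the blue capsule is still in its well (z of red_capsule in the frame of tray between 0.001 and 0.008 m and x of red_capsule in the frame of tray between -0.042 and 0.042 m and y of red_capsule in the frame of tray between -0.042 and 0.042 m and angle between red_capsule's own z axis and vertical below 0.1 rad and linear speed of red_capsule below 0.02 m/s and z of pull_hook in the frame of hook_stand between 0.126 and 0.134 m and horizontal distance between pull_hook and hook_stand below 0.03 m and angle between pull_hook's own z axis and vertical below 0.12 rad and linear speed of pull_hook below 0.03 m/s and distance of blue_capsule from where it was at the start of the episode below 0.015 m); the robot touches nothing.
It fails at once if the fingers touch the red capsule (contact force between the fingers and red_capsule above 0.5 N).
It fails at once if the blue capsule is lifted off its well's floor or drawn out (distance of blue_capsule from where it was at the start of the episode above 0.015 m).
It also fails if it takes over 72 s, if anything falls off the work surface, if the arm or the gripper's body presses on something with over 40 N, if the wrist force passes 120 N, or if a joint passes its speed limit or range.

## Robot

A 6-joint arm with a two-finger parallel gripper is mounted at the origin on a cart in front of the work surface, level with it; the furniture and walls round the work are solid. World frame = base frame: x ahead of the robot, y to its left, z up, the work surface at z = 0. Lengths are in m, angles in degrees, forces in N, time in s.
With the tool pointing down it reaches from about 0.3 to 0.95 m from the base axis. Payload 3.1 kg.
Tool frame: the origin (TCP) lies between the finger pads; the fingertips stand 11 mm ahead of it and the grasp point (between the pads) lies 8 mm behind it; z points along the fingers, y is the line along which they close (so a half turn about z gives the same grasp; the last joint's range is limited). The gripper opens to 85 mm and grips with 20 to 120 N. Pads are 22 mm wide; open, the fingers measure 114 mm over their backs; the gripper's body (76 mm by 85 mm) begins 54 mm behind the grasp point. The pads swing forward as they close: fully open they stand 13 mm farther back than shut.
Start: joints at [-69.941, 17.653, 93.61, -0, 68.738, -3.994], TCP at [0.255, -0.571, 0.203] pointing down, gripper open.
Joint ranges: [-175.34, 175.34], [-45.06, 112.39], [2.9, 150.54], [-68.45, 248.45], [3.09, 151.38], [-168.51, 168.51]. Speed limits (degrees/s): [159.86, 159.86, 180, 180, 180, 180].

## Interface

Orientations are given as [roll, pitch, yaw] about the fixed x, y, z axes, in that order (R = Rz(yaw) Ry(pitch) Rx(roll)).
In Python, from station import read_state, eyes, order gives the robot as it stands.
- The arm moves only by the tool arm_command, never from a script. Its argument "steps" is one flat list of numbers, 5 for each row, row after row: the opening, from -1 (shut) to 1 (fully open), then the shift along the tool's x, y, z normalised to -1 to 1, where 1 is 0.3 m, then the turn about the tool's z normalised to -1 to 1, where 1 is 6 degrees. A call has exactly 10 rows; each row shifts and turns the commanded pose from where the row before left it, along the tool's axes as they then stand; what a row does not reach is not made up. A row lasts 1/8 s, in which the tool goes at most 62.5 mm and 10.7 degrees, less where a joint would pass 70% of its speed; a pose out of reach is approached as far as the arm can. A call with a number of a shift or a turn outside -1 to 1 is refused whole. A call with a gripper value outside its range is refused whole. The fingers move at their own pace and stop on an object; "grip_force" is the grip in N (left out, the last holds). Time passes only in rows, so rows that do not move let the fingers close, or fill a call up. It gives the time, the measured TCP pose, the force, the opening and the grip force at its end, in the units of the state.
- read_state(): the state, without advancing time (a new reading comes with each control period).
- eyes.read_camera(name): name is "scene" or "side" or "wrist"; returns the picture (384x512x3 uint8, red, green, blue); there is no depth.
- eyes.camera_info(name): a dict with "fx", "fy", "cx", "cy" (pixels), "rvec" (rotation vector, rad) and "tvec" (3), from world to camera coordinates, as OpenCV has them; the wrist camera has in their place "tool_from_camera" (4x4, takes a point from camera to tool coordinates, whose origin is the TCP and whose axes are the flange's). Camera axes: x right, y down, z forward; pixel columns grow to the right and rows downward; lengths in m; the calibration is good to about 2 mm. A picture is of the moment at which its call begins: read the wrist's pose just before it. camera_info takes no time and is no camera call.
- order.job_done(): hands the job in; it is judged then, once.
The state is a dict: "time_s": time; "joints": joint angles; "qvel": joint speeds; "joint_torque": joint torques, N m; "eef_pos": TCP position; "tcp_rot": TCP orientation; "force": force on the tool from outside, world axes, zero at the start; "ft_torque": the same for the moment, N m; "gripper_width": opening from 0.0 (shut) to 1.0 (fully open); "grasp_force": force on a finger pad.
Only numpy, scipy, OpenCV 4.12 (cv2) and the standard library are available. Lean on these libraries where they do the work, as an engineer would, in place of code of your own. Each camera call takes 0.05 s, during which the arm holds its last target. There are 200 camera calls.

## Working session

There is one attempt and no reset: what is moved stays moved. The work goes in short steps, Python scripts to look and compute and a tool call to move; the robot and the scene stay as the last step left them, time stands still between calls to the robot, and variables do not carry over. Pictures are saved under pics/ and viewed, at most 10 in all, crops included, and the job is handed in when it is done.

Besides the shell and the picture viewer there is one more tool, called after ">>>" as name(argument=value, ...) on one line, values as JSON. arm_command: Moves the arm, as the interface text tells. Scaled input: -1 to 1 covers 0.3 m each way for a shift and 6 degrees each way for a turn. Its arguments: {"type":"object","properties":{"steps":{"type":"array"},"grip_force":{"type":"number"}},"required":["steps"]}

```bash
mkdir -p pics; ls
python3 - <<'E'
from station import read_state, eyes
import cv2,numpy as np
s=read_state();print({k:np.round(v,3).tolist() for k,v in s.items()})
a=[]
for n in("scene","side"):
    im=eyes.read_camera(n);a.append(im);cv2.imwrite(f"pics/{n}0.png",im[:,:,::-1]);i=eyes.camera_info(n)
    R=cv2.Rodrigues(np.array(i["rvec"],float))[0];print(n,i["fx"],i["cx"],-R.T@np.array(i["tvec"]).ravel(),R[2])
print(eyes.camera_info("wrist"))
E
```

```text
pics
{'time_s': 0.0, 'joints': [-69.94, 17.707, 93.69, 0.0, 68.739, -3.993], 'qvel': [0.006, -0.064, -0.12, 0.012, 0.074, -0.016], 'joint_torque': [0.0, -41.525, -27.666, 0.0, 0.01, 0.0], 'eef_pos': [0.254, -0.57, 0.202], 'tcp_rot': [-179.865, -0.009, 24.054], 'force': [-0.689, -0.214, -0.535], 'ft_torque': [-0.039, 0.018, 0.048], 'grasp_force': 0.0, 'gripper_width': 0.998}
scene 432.5892330865613 255.7197861245156 [ 0.66893846 -0.4629996   1.14130213] [-0.1112899   0.48359327 -0.86818898]
side 403.4163003419182 259.5507503040007 [0.41930917 0.59238878 0.96438077] [ 0.11979437 -0.49764544 -0.85906829]
{'fx': 317.2099163262901, 'fy': 317.2099163262901, 'cx': 251.31741451162713, 'cy': 193.80072145406936, 'tool_from_camera': array([[ 1.29791193e-04, -9.49649544e-01, -3.13314103e-01,
         8.12875388e-02],
       [ 9.99999857e-01,  2.85696177e-04, -4.51687518e-04,
         1.19129361e-04],
       [ 5.18457487e-04, -3.13314000e-01,  9.49649445e-01,
        -1.71706315e-01],
       [ 0.00000000e+00,  0.00000000e+00,  0.00000000e+00,
         1.00000000e+00]])}
```

View pics/scene0.png

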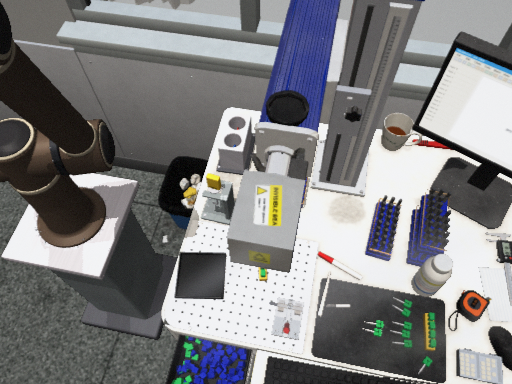

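View pics/side0.png

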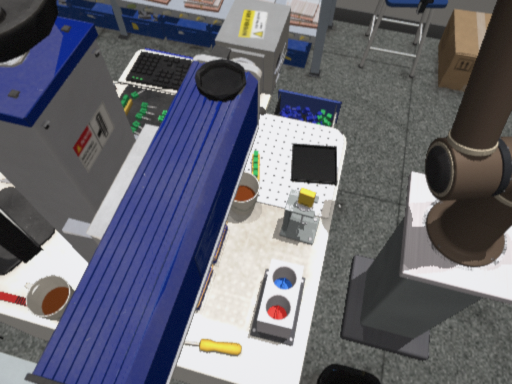

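The scene view shows the block at about (235,145), the stand and yellow handle at (214,185), and the tray at (201,275). In the side view, the red capsule is in the near well (277,310), blue is at (284,280), the handle is at (307,197) and the tray at (314,163). I'll enlarge the relevant parts.

```bash
cat > h.py <<'E'
import numpy as np,cv2
from station import read_state, eyes
from scipy.spatial.transform import Rotation as Ro
def ray(n,uv,st=None):
    i=eyes.camera_info(n);uv=np.atleast_2d(np.array(uv,float))
    d=np.c_[(uv[:,0]-i["cx"])/i["fx"],(uv[:,1]-i["cy"])/i["fy"],np.ones(len(uv))]
    if n=="wrist":
        st=st or read_state();T=np.array(i["tool_from_camera"]);R=Ro.from_euler("xyz",st["tcp_rot"],degrees=True).as_matrix()
        return R@T[:3,3]+np.array(st["eef_pos"]),d@(R@T[:3,:3]).T
    R=cv2.Rodrigues(np.array(i["rvec"],float))[0];return -R.T@np.array(i["tvec"],float).ravel(),d@R
def onz(n,uv,z,st=None):
    c,d=ray(n,uv,st);return c+d*((z-c[2])/d[:,2])[:,None]
def two(n1,u1,n2,u2,s1=None,s2=None):
    c1,d1=ray(n1,u1,s1);c2,d2=ray(n2,u2,s2);d1=d1[0];d2=d2[0]
    t=np.linalg.lstsq(np.c_[d1,-d2],c2-c1,rcond=None)[0];p,q=c1+t[0]*d1,c2+t[1]*d2
    return (p+q)/2,np.linalg.norm(p-q)
def yellow(im):
    h=cv2.cvtColor(im,cv2.COLOR_RGB2HSV);m=cv2.inRange(h,(20,130,110),(35,255,255))
    n,l,s,c=cv2.connectedComponentsWithStats(m);return [(s[k].tolist(),c[k].round(1).tolist()) for k in range(1,n) if s[k,4]>25],l
E
python3 - <<'E'
from h import *
a=cv2.imread("pics/scene0.png");b=cv2.imread("pics/side0.png")
c=cv2.resize(a[100:310,160:260],None,fx=2.8,fy=2.8,interpolation=2);d=cv2.resize(b[130:350,240:350],None,fx=2.8*210/220,fy=2.8*210/220,interpolation=2)
h=min(len(c),len(d));o=np.hstack([c[:h],d[:h]]);print(o.shape);cv2.imwrite("pics/z.png",o)
for n,im in(("scene",a),("side",b)):
    for s,cc in yellow(im[:,:,::-1].copy())[0]: print(n,s,cc)
E
```

```text
(588, 574, 3)
scene [207, 174, 13, 16, 152] [212.9, 180.7]
scene [269, 185, 13, 41, 468] [275.1, 205.2]
scene [183, 187, 13, 11, 97] [189.4, 192.2]
scene [258, 188, 7, 6, 28] [260.3, 190.5]
scene [259, 254, 11, 10, 55] [266.1, 258.1]
scene [260, 271, 7, 10, 34] [263.4, 277.1]
scene [425, 313, 10, 38, 138] [427.1, 332.8]
side [239, 10, 15, 27, 263] [246.2, 22.8]
side [124, 99, 8, 14, 45] [127.4, 105.2]
side [298, 189, 18, 18, 199] [306.5, 196.6]
side [199, 339, 42, 16, 418] [219.9, 346.7]
```

View pics/z.png

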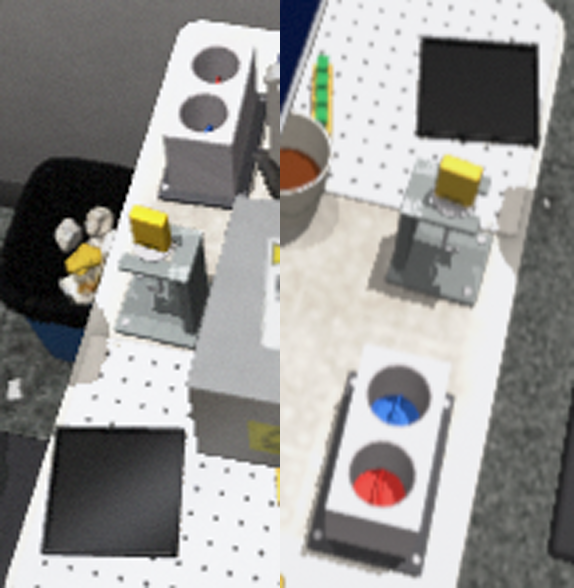

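The red capsule is in the well farther to the robot's left and blue is beside it. The stand's upright is on the far (+x) side and its fork opens toward the robot.

Run:
```python
from h import *
np.set_printoptions(precision=4,suppress=True)
S=lambda p:(np.array(p,float)-[280,0])/2.673+[240,130]
C=lambda p:np.array(p,float)/2.8+[160,100]
for nm,s,c in(("redwell",(382,474),(216,65)),("bluewell",(399,395),(205,113))):
    print(nm,two("side",S(s),"scene",C(c)),onz("side",S(s),.11),onz("scene",C(c),.11))
print("handle",two("side",[306.5,196.6],"scene",[212.9,180.7]))
for n,f,q in(("side",S,[(420,38),(538,45),(537,145),(417,134)]),("scene",C,[(57,428),(185,428),(179,555),(43,553)])):
    p=onz(n,f(q),.012);print("tray",n,p,p.mean(0))
print("handle top side corners",onz("side",S([(447,156),(482,165),(474,186),(437,178)]),.186))
print("handle top scene",onz("scene",C([(134,205),(166,212),(170,226),(131,219)]),.186))
print("stand foot side",onz("side",S([(388,283),(478,303)]),.01)," scene",onz("scene",C([(116,331),(194,345)]),.01))
print("laser front bottom scene",onz("scene",C([(190,400),(240,200)]),.29))
```

```text
redwell (array([0.4279, 0.3567, 0.1049]), np.float64(0.00022182180820911663)) [[0.4277 0.358  0.11  ]] [[0.4292 0.3526 0.11  ]]
bluewell (array([0.4304, 0.2902, 0.1055]), np.float64(0.0016162338740691009)) [[0.4296 0.2916 0.11  ]] [[0.4322 0.2871 0.11  ]]
handle (array([0.423 , 0.1079, 0.163 ]), np.float64(0.0026851019409647034))
tray side [[ 0.5021 -0.1483  0.012 ]
 [ 0.3739 -0.1743  0.012 ]
 [ 0.3534 -0.0445  0.012 ]
 [ 0.4774 -0.024   0.012 ]] [ 0.4267 -0.0978  0.012 ]
tray scene [[ 0.3535 -0.053   0.012 ]
 [ 0.4793 -0.0277  0.012 ]
 [ 0.5042 -0.1543  0.012 ]
 [ 0.377  -0.1781  0.012 ]] [ 0.4285 -0.1033  0.012 ]
handle top side corners [[0.4374 0.1034 0.186 ]
 [0.407  0.1042 0.186 ]
 [0.4095 0.1261 0.186 ]
 [0.441  0.1268 0.186 ]]
handle top scene [[0.4087 0.1142 0.186 ]
 [0.4401 0.1125 0.186 ]
 [0.4475 0.0982 0.186 ]
 [0.4099 0.0986 0.186 ]]
stand foot side [[0.4668 0.1498 0.01  ]
 [0.3784 0.1472 0.01  ]]  scene [[0.3824 0.0648 0.01  ]
 [0.4664 0.065  0.01  ]]
laser front bottom scene [[ 0.5244 -0.1118  0.29  ]
 [ 0.523   0.0734  0.29  ]]
```

>>> arm_command(steps=[1,0,0,-0.045,-1,1,0,0,-0.045,-1,1,0,0,-0.045,-1,1,0,0,-0.045,-1,1,0,0,-0.045,-1,1,0,0,-0.045,-1,1,0,0,-0.045,-1,1,0,0,-0.045,-1,1,0,0,-0.045,-1,1,0,0,0,-1])

```text
time_s: 1.35
eef_pos: [0.2549, -0.5712, 0.3258]
tcp_rot: [180.0, 0.1, 84.3]
force: [-0.1, -1.2, 0.1]
gripper_width: 1.004
grasp_force: 0.0
```

>>> arm_command(steps=[1,0.19,0,0,0,1,0.19,0,0,0,1,0.19,0,0,0,1,0.19,0,0,0,1,0.19,0,0,0,1,0.19,0,0,0,1,0.19,0,0,0,1,0.19,0,0,0,1,0.19,0,0,0,1,0.19,0,0,0])

```text
time_s: 2.6
eef_pos: [0.3134, -0.0021, 0.3246]
tcp_rot: [179.9, -0.0, 84.0]
force: [0.1, -0.6, -0.1]
gripper_width: 0.997
grasp_force: 0.0
```

>>> arm_command(steps=[1,0.19,0,0,0,1,0.19,0,0,0,1,0.19,0,0,0,1,0.19,0,0,0,1,0.19,0,0,0,1,0.1,0,0,0,1,0,0,0,-1,1,0,0,0,-1,1,0,0,0,-1,1,0,0,0,-1])

```text
time_s: 3.85
eef_pos: [0.346, 0.3093, 0.3241]
tcp_rot: [-179.9, 0.0, 108.3]
force: [-0.1, -0.4, -1.0]
gripper_width: 1.001
grasp_force: 0.0
```

>>> arm_command(steps=[1,0,0,0,-1,1,0,0,0,-1,1,0,0,0,-1,1,0,0,0,-1,1,0,0,0,-1,1,0,0,0,-1,1,0,0,0,-1,1,0,0,0,-1,1,0,0,0,-1,1,0,0,0,-1])

```text
time_s: 5.1
eef_pos: [0.346, 0.3092, 0.3242]
tcp_rot: [-180.0, -0.0, 168.2]
force: [0.1, -0.5, -0.2]
gripper_width: 1.002
grasp_force: 0.0
```

>>> arm_command(steps=[1,0,0,0,-1,1,0,0,0,-1,1,-0.1,0.05,0.06,0,1,-0.1,0.05,0.06,0,1,0,0.05,0.06,0,1,0,0,0,0,1,0,0,0,0,1,0,0,0,0,1,0,0,0,0,1,0,0,0,0])

```text
time_s: 6.35
eef_pos: [0.4065, 0.3545, 0.2714]
tcp_rot: [180.0, 0.1, -180.0]
force: [0.8, 0.5, -0.4]
gripper_width: 0.998
grasp_force: 0.0
```

Run:
```python
from h import *
import json
s=read_state();im=eyes.read_camera("wrist");cv2.imwrite("pics/w1.png",im[:,:,::-1])
json.dump({k:np.array(v).tolist() for k,v in s.items()},open("w1.json","w"));print(s["eef_pos"],s["tcp_rot"],s["joints"])
```

```text
[0.40648367 0.35451219 0.27143325] [ 1.79962858e+02  5.18540485e-02 -1.79953706e+02] [ 3.64676790e+01  4.80115539e+00  1.00918533e+02 -9.35020447e-04
  7.42165338e+01 -5.35783784e+01]
```

View pics/w1.png

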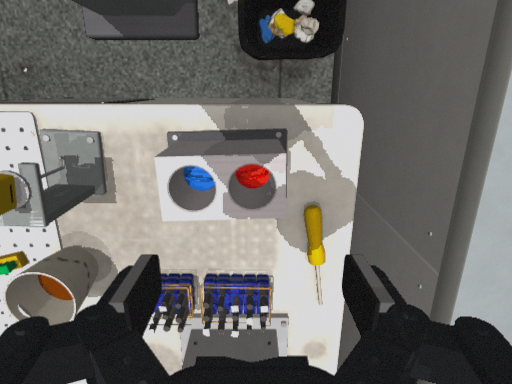

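The wrist view shows the red well rim near (252,186), the blue near (192,188), and the red lid at (252,176). I'll zoom in on the bail.

Run:
```python
from h import *
im=cv2.imread("pics/w1.png")
cv2.imwrite("pics/w1z.png",cv2.resize(im[155:225,155:295],None,fx=5.5,fy=5.5,interpolation=cv2.INTER_CUBIC))
```

```text
(no output)
```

View pics/w1z.png

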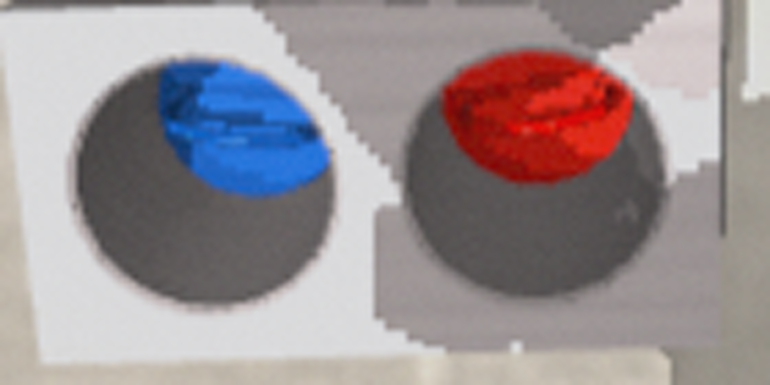

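>>> arm_command(steps=[1,-0.08,0,0.08,0,1,-0.08,0,0.08,0,1,0,0,0,0,1,0,0,0,0,1,0,0,0,0,1,0,0,0,0,1,0,0,0,0,1,0,0,0,0,1,0,0,0,0,1,0,0,0,0])

```text
time_s: 7.65
eef_pos: [0.4543, 0.3546, 0.2227]
tcp_rot: [180.0, -0.0, -180.0]
force: [-0.5, 1.2, 0.3]
gripper_width: 1.002
grasp_force: 0.0
```

Run:
```python
from h import *
import json
s=read_state();im=eyes.read_camera("wrist");cv2.imwrite("pics/w2.png",im[:,:,::-1])
st={k:np.array(v).tolist() for k,v in s.items()};json.dump(st,open("w2.json","w"));print(s["eef_pos"],s["tcp_rot"])
h=cv2.cvtColor(im,cv2.COLOR_RGB2HSV);m=cv2.inRange(h,(0,150,60),(8,255,255))|cv2.inRange(h,(172,150,60),(180,255,255))
n,l,q,c=cv2.connectedComponentsWithStats(m);k=1+q[1:,4].argmax();x,y,w,hh,_=q[k];print(q[k])
cr=im[y-20:y+60,x-15:x+w+15];z=8
g=cv2.normalize(cv2.resize(cr,None,fx=z,fy=z,interpolation=cv2.INTER_CUBIC)[:,:,0],None,0,255,cv2.NORM_MINMAX)
print(x-15,y-20,g.shape);cv2.imwrite("pics/w2z.png",g[:600,:800])
```

```text
[0.45434944 0.3545878  0.22273532] [ 1.79999553e+02 -4.33797385e-03 -1.79950419e+02]
[ 233  124   41   37 1204]
218 104 (640, 568)
```

View pics/w2z.png

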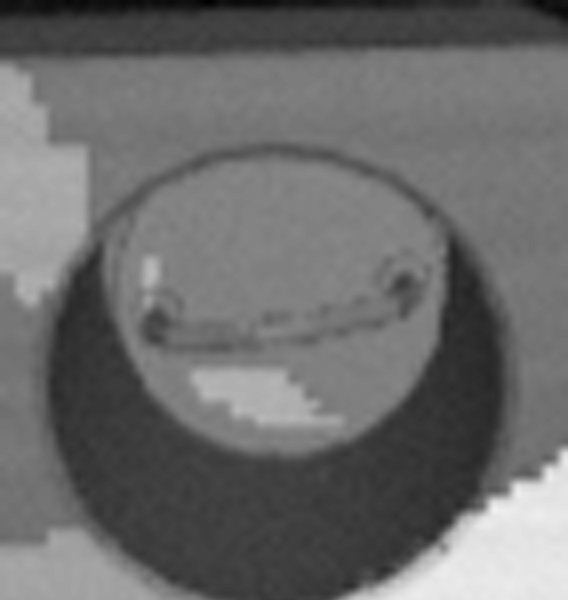

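The enlarged view shows the bail clearly: leg ends at (155,325) and (405,288), crown near (285,327), and the well rim centred near (280,380).

Run:
```python
from h import *
import json
np.set_printoptions(precision=4,suppress=True)
st=json.load(open("w2.json"));Z=lambda p:(np.array(p,float)+.5)/8-.5+[218,104]
for z in(.05,.06):
    p=onz("wrist",Z([(155,325),(405,288)]),z,st);d=p[1]-p[0];print(z,p.mean(0),np.hypot(*d[:2]),np.degrees(np.arctan2(-d[0],d[1])))
print("crown",onz("wrist",Z([(285,327)]),.0735,st));print("rim",onz("wrist",Z([(280,380),(50,380),(510,380)]),.11,st))
# yellow handle from w1
s1=json.load(open("w1.json"));im=cv2.imread("pics/w1.png")[:,:,::-1].copy()
for s,c in yellow(im)[0]:print(s,c)
```

```text
0.05 [0.4291 0.3563 0.05  ] 0.034273996287138495 8.46332261336902
0.06 [0.4275 0.3563 0.06  ] 0.033278953885999406 8.463322613368922
crown [[0.4279 0.3569 0.0735]]
rim [[0.4278 0.3561 0.11  ]
 [0.4278 0.3301 0.11  ]
 [0.4278 0.3821 0.11  ]]
[274, 14, 23, 21, 325] [284.3, 23.4]
[305, 207, 20, 59, 852] [314.7, 235.8]
[0, 254, 23, 15, 146] [10.8, 259.8]
```

>>> arm_command(steps=[1,0.05,0,-0.08,0,1,0.05,-0.1,-0.08,0,1,0,-0.165,0,0,1,0,-0.165,0,0,1,0,-0.165,0,0,1,0,-0.165,0,0,1,0,-0.06,0,0,1,0,0,0,0,1,0,0,0,0,1,0,0,0,0])

```text
time_s: 8.95
eef_pos: [0.4246, 0.1095, 0.2708]
tcp_rot: [180.0, -0.0, -179.9]
force: [-0.5, 0.1, 0.7]
gripper_width: 0.996
grasp_force: 0.0
```

Run:
```python
from h import *
np.set_printoptions(precision=4,suppress=True)
st=read_state();im=eyes.read_camera("wrist");cv2.imwrite("pics/w3.png",im[:,:,::-1]);print(st["eef_pos"],st["tcp_rot"])
bl,l=yellow(im)
for s,c in bl:print(s,c)
```

```text
[0.4246 0.1095 0.2708] [ 179.9813   -0.0076 -179.8665]
[362, 6, 21, 24, 322] [372.3, 16.7]
[238, 165, 23, 43, 737] [248.9, 186.8]
[472, 205, 23, 51, 859] [482.7, 229.4]
[122, 244, 60, 18, 348] [153.0, 252.2]
```

View pics/w3.png

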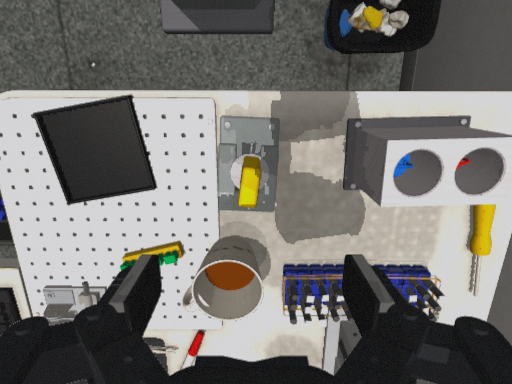

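The wrist view shows the yellow handle at (249,187), slightly turned. The tray is at (97,148) and the stand foot at (249,163). I'll work out the handle's yaw from its bright top face.

Run:
```python
from h import *
np.set_printoptions(precision=4,suppress=True)
st=read_state();im=cv2.imread("pics/w3.png")
cv2.imwrite("pics/w3z.png",cv2.resize(im[105:225,205:295],None,fx=5,fy=5,interpolation=cv2.INTER_CUBIC))
c=im[150:220,230:280];h=cv2.cvtColor(c,cv2.COLOR_BGR2HSV);v=h[:,:,2][(h[:,:,0]>20)&(h[:,:,0]<35)&(h[:,:,1]>130)];print(np.histogram(v,10))
```

```text
(array([ 22, 153,  34,  40,  26,  29,  26,  36,  28, 514]), array([ 85. ,  98.1, 111.2, 124.3, 137.4, 150.5, 163.6, 176.7, 189.8,
       202.9, 216. ]))
```

View pics/w3z.png

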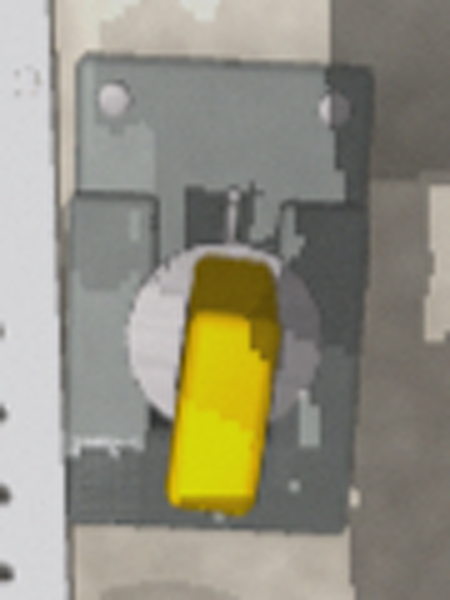

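Run:
```python
from h import *
np.set_printoptions(precision=4,suppress=True)
st=read_state();Z=lambda p:(np.array(p,float)+.5)/5-.5+[205,105]
p=onz("wrist",Z([(195,312),(278,322),(253,500),(168,495)]),.186,st);print(p,p.mean(0))
for a,b in((0,3),(1,2)):
    d=p[b]-p[a];print(np.hypot(*d[:2]),np.degrees(np.arctan2(d[1],d[0])))
print("collar",onz("wrist",Z([(224,335)]),.134,st))
p=onz("wrist",Z([(80,58),(373,68),(348,530),(68,525)]),.010,st);print("foot",p,p.mean(0))
p=onz("wrist",Z([(157,195),(280,203)]),.130,st);print("prong inner tips",p,p.mean(0))
q=onz("wrist",[(37,116),(130,97),(155,186),(70,203)],.012,st);print("tray",q,q.mean(0))
```

```text
[[0.4061 0.1034 0.186 ]
 [0.4078 0.1171 0.186 ]
 [0.4393 0.1132 0.186 ]
 [0.4384 0.0985 0.186 ]] [0.4229 0.1081 0.186 ]
0.03264985740546317 -8.476933255266088
0.03175526149025971 -7.146429837454481
collar [[0.4233 0.1079 0.134 ]]
foot [[0.3794 0.0691 0.01  ]
 [0.3818 0.147  0.01  ]
 [0.5137 0.1437 0.01  ]
 [0.5123 0.0619 0.01  ]] [0.4468 0.1054 0.01  ]
prong inner tips [[0.3959 0.0947 0.13  ]
 [0.3975 0.119  0.13  ]] [0.3967 0.1068 0.13  ]
tray [[ 0.3795 -0.1733  0.012 ]
 [ 0.3552 -0.0476  0.012 ]
 [ 0.4759 -0.0264  0.012 ]
 [ 0.5018 -0.1514  0.012 ]] [ 0.4281 -0.0997  0.012 ]
```

>>> arm_command(steps=[1,0.005,-0.005,0,0.65,1,0,0,0.05,0.6,1,0,0,0.1,0,1,0,0,0.1,0,1,0,0,0.08,0,1,0,0,0.046,0,1,0,0,0,0,0,0,0,0,0,-1,0,0,0,0,-1,0,0,0,0], grip_force=70)

```text
time_s: 10.25
eef_pos: [0.4237, 0.1071, 0.1588]
tcp_rot: [180.0, 0.1, 172.6]
force: [-0.0, 0.3, 0.8]
gripper_width: 0.377
grasp_force: 0.0
```

>>> arm_command(steps=[-1,0,0,0,0,-1,0,0,0,0,-1,0,0,0,0,-1,0,0,0,0,-1,0,0,0,0,-1,0,0,0,0,-1,0,0,0,0,-1,0,0,0,0,-1,0,0,-0.02,0,-1,0,0,-0.02,0])

```text
time_s: 11.5
eef_pos: [0.423, 0.1071, 0.1702]
tcp_rot: [180.0, -0.0, 172.5]
force: [0.5, -0.5, 0.9]
gripper_width: 0.005
grasp_force: 0.0
```

The gripper shut without holding the handle, so I'll check where the handle is before moving.

Run:
```python
from h import *
ims=[]
for n in("scene","side","wrist"):
    im=eyes.read_camera(n);cv2.imwrite(f"pics/{n}2.png",im[:,:,::-1]);ims.append(im[:,:,::-1])
    for s,c in yellow(im)[0]:print(n,s,c)
f=lambda a,z:cv2.resize(a,None,fx=z,fy=z,interpolation=2)
a=f(ims[0][140:240,170:260],3);b=f(ims[1][150:250,255:345],3);c=f(ims[2][110:260,170:330],3.6)
o=np.zeros((600,800,3),np.uint8);o[:300,:270]=a;o[300:,:270]=b[:300];hh=c[:540,:530];o[:hh.shape[0],270:270+hh.shape[1]]=hh
cv2.imwrite("pics/c2.png",o);print(read_state()["eef_pos"],read_state()["gripper_width"])
```

```text
scene [206, 175, 14, 12, 85] [211.8, 179.6]
scene [269, 185, 13, 41, 468] [275.1, 205.1]
scene [183, 187, 13, 11, 96] [189.4, 192.2]
scene [258, 188, 7, 6, 28] [260.3, 190.5]
scene [263, 254, 7, 10, 50] [266.5, 258.0]
scene [260, 269, 7, 12, 36] [263.5, 276.7]
scene [425, 313, 10, 38, 139] [427.2, 332.9]
side [239, 10, 15, 27, 264] [246.2, 22.9]
side [124, 99, 8, 14, 46] [127.4, 105.1]
side [298, 190, 17, 17, 182] [306.5, 197.3]
side [199, 339, 42, 16, 418] [219.8, 346.7]
wrist [238, 213, 28, 28, 752] [251.7, 226.5]
wrist [114, 301, 36, 20, 187] [127.6, 311.4]
[0.42362201 0.10715615 0.17059733] -0.0017380751067112
```

View pics/c2.png

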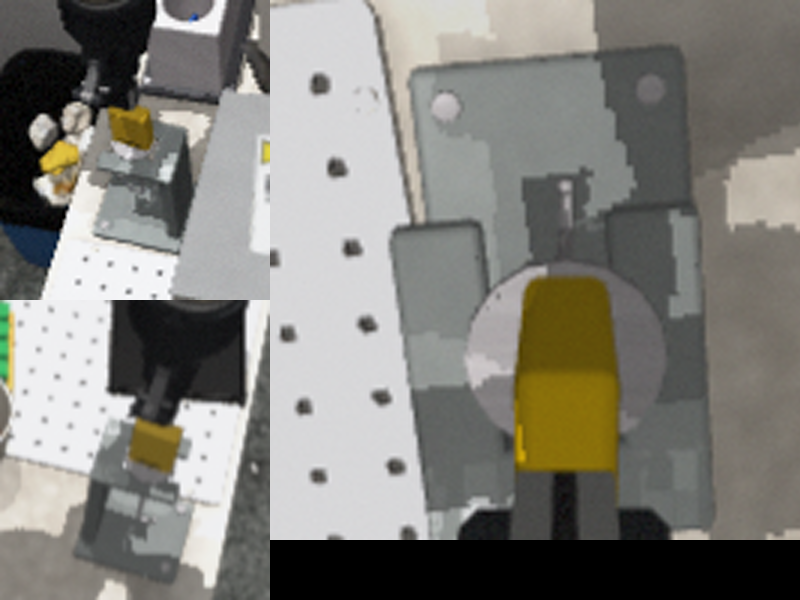

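Run:
```python
from h import *
np.set_printoptions(precision=4,suppress=True)
st=read_state()
def proj(n,P):
    i=eyes.camera_info(n);K=np.array([[i["fx"],0,i["cx"]],[0,i["fy"],i["cy"]],[0,0,1]])
    return cv2.projectPoints(np.array([P],float),np.array(i["rvec"],float),np.array(i["tvec"],float),K,None)[0].ravel()
e=np.array(st["eef_pos"]);tip=e+[0,0,-.011]
for n in("scene","side"):print(n,"tip",proj(n,tip),"tip+.03",proj(n,tip+[0,0,.03]),"handletop",proj(n,[.423,.108,.186]),"collar",proj(n,[.423,.108,.134]))
print(two("scene",[202.5,173],"side",[304.5,188]))
f=lambda p:np.array(p,float)/3.6+[170-270/3.6,110]
print(onz("wrist",f([(517,372),(618,372),(616,470),(516,470)]),.186,st))
i=read_state();print(i["joints"],i["force"],i["grasp_force"])
```

```text
scene tip [213.6793 181.6708] tip+.03 [212.5615 175.6237] handletop [212.549  176.0574] collar [214.4496 186.3204]
side tip [306.7238 197.0173] tip+.03 [308.2721 190.3071] handletop [308.2774 191.5039] collar [305.6537 202.817 ]
(array([0.4163, 0.1055, 0.2015]), np.float64(0.03443855894658589))
[[0.4054 0.1031 0.186 ]
 [0.4074 0.1178 0.186 ]
 [0.4232 0.1157 0.186 ]
 [0.4212 0.1007 0.186 ]]
[  8.4807  -1.5374 119.6318   0.0019  61.8241 -74.0754] [0.6593 0.9975 0.4981] 0.0
```

Wrist images put the real fingertips about 43 mm farther back than stated: -32 mm from the TCP when shut and -46 mm when open. So the fingers shut just above the handle and the hook did not move. I'll reopen and go about 43 mm lower, checking the force on the way.

>>> arm_command(steps=[1,0,0,0,0,1,0,0,0,0,1,0,0,0,0,1,0,0,0,0,1,0,0,0,0,1,0,0,0.04,0,1,0,0,0.05,0,1,0,0,0.05,0,1,0,0,0,0,1,0,0,0,0])

```text
time_s: 12.9
eef_pos: [0.4231, 0.1071, 0.1278]
tcp_rot: [-180.0, -0.0, 172.6]
force: [-1.0, -0.4, -0.6]
gripper_width: 0.996
grasp_force: 0.0
```

>>> arm_command(steps=[1,0,0,0.035,0,1,0,0,0,0,-1,0,0,0,0,-1,0,0,0,0,-1,0,0,0,0,-1,0,0,0,0,-1,0,0,0,0,-1,0,0,0,0,-1,0,0,0,0,-1,0,0,0,0], grip_force=70)

```text
time_s: 14.15
eef_pos: [0.4234, 0.1071, 0.1177]
tcp_rot: [180.0, 0.0, 172.6]
force: [-0.4, 0.2, 3.4]
gripper_width: 0.178
grasp_force: 68.2
```

>>> arm_command(steps=[-1,0,0,-0.04,0,-1,0,0,-0.08,0,-1,0,0,-0.1,0,-1,0,0,-0.1,0,-1,0,0,-0.09,0,-1,0,0,0,-0.9,-1,0,0,0,-0.9,-1,0,0,0,-0.87,-1,0,0.1,0,0,-1,0,0.12,0,0])

```text
time_s: 15.4
eef_pos: [0.4128, 0.1725, 0.2406]
tcp_rot: [-180.0, -0.0, -171.5]
force: [0.1, -0.6, -0.5]
gripper_width: 0.18
grasp_force: 68.4
```

>>> arm_command(steps=[-1,-0.07,0.15,0,0,-1,-0.07,0.15,0,0,-1,-0.068,0.15,0,0,-1,0,0.1,0,0,-1,0,0.05,0,0,-1,0,0,0,0,-1,0,0,0,0,-1,0,0,0,0,-1,0,0,0,0,-1,0,0,0,0])

```text
time_s: 16.65
eef_pos: [0.4483, 0.3592, 0.2406]
tcp_rot: [180.0, 0.0, -171.5]
force: [-0.1, 0.3, -1.2]
gripper_width: 0.179
grasp_force: 68.5
```

Run:
```python
from h import *
np.set_printoptions(precision=4,suppress=True)
st=read_state();print(st["eef_pos"],st["tcp_rot"],st["force"],st["gripper_width"])
im=eyes.read_camera("wrist");cv2.imwrite("pics/w4.png",im[:,:,::-1])
T=np.linalg.inv(eyes.camera_info("wrist")["tool_from_camera"])
# expected pixels of hook foot/lip in hand
i=eyes.camera_info("wrist")
for nm,p in(("foot shaft",[0,0,.097-.0123]),("lip top",[.014,0,.086-.0123]),("lip foot",[.014,0,.097-.0123])):
    c=T[:3,:3]@p+T[:3,3];print(nm,i["fx"]*c[0]/c[2]+i["cx"],i["fy"]*c[1]/c[2]+i["cy"])
c=im[100:240,200:305];o=cv2.resize(c,None,fx=4.2,fy=4.2,interpolation=cv2.INTER_CUBIC)[:,:,::-1];cv2.imwrite("pics/w4z.png",o)
```

```text
[0.4483 0.3592 0.2406] [ 179.9979    0.0076 -171.4664] [-0.0767  0.3438 -1.2496] 0.17913969334608074
foot shaft 251.03879557636202 188.2663796621849
lip top 251.0356994765285 175.6701511233606
lip foot 251.03628457094496 172.22296040202454
```

View pics/w4z.png

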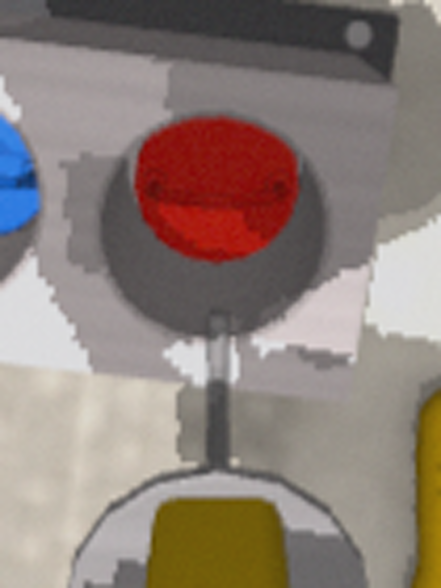

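The bail now lies square to the hook and the lip sits at (252,175), within a pixel of the prediction. I'll lower it into the well.

>>> arm_command(steps=[-1,0,0,0.05,0,-1,0,0,0.05,0,-1,0,0,0.05,0,-1,0,0,0.05,0,-1,0,0,0.05,0,-1,0,0,0.05,0,-1,0,0,0.03,0,-1,0,0,0.016,0,-1,0,0,0,0,-1,0,0,0,0])

```text
time_s: 17.95
eef_pos: [0.4486, 0.3599, 0.1373]
tcp_rot: [180.0, 0.1, -171.4]
force: [-0.5, -0.1, -1.0]
gripper_width: 0.18
grasp_force: 68.5
```

>>> arm_command(steps=[-1,0.023,0,0,0,-1,0.022,0,0,0,-1,0,0,0,0,-1,0,0,-0.02,0,-1,0,0,-0.02,0,-1,0,0,-0.02,0,-1,0,0,-0.02,0,-1,0,0,-0.02,0,-1,0,0,0,0,-1,0,0,0,0])

```text
time_s: 19.2
eef_pos: [0.4346, 0.3575, 0.1665]
tcp_rot: [-180.0, -0.0, -171.4]
force: [0.3, 0.1, -2.4]
gripper_width: 0.178
grasp_force: 68.4
```

Run:
```python
from h import *
st=read_state();print(st["eef_pos"],np.round(st["force"],2));im=eyes.read_camera("wrist");cv2.imwrite("pics/w5.png",im[:,:,::-1])
h=cv2.cvtColor(im,cv2.COLOR_RGB2HSV);m=cv2.inRange(h,(0,150,60),(8,255,255))|cv2.inRange(h,(172,150,60),(180,255,255))
n,l,q,c=cv2.connectedComponentsWithStats(m);print(q[1:][q[1:,4]>100],c[1:][q[1:,4]>100])
```

```text
[0.43462017 0.35748557 0.16646619] [ 0.3  0.1 -2.4]
[[ 227  159   50   38 1368]] [[250.87938596 176.33114035]]
```

The force shows the capsule's weight on the hook, so I'll lift it out.

>>> arm_command(steps=[-1,0,0,-0.04,0,-1,0,0,-0.05,0,-1,0,0,-0.05,0,-1,0,0,-0.06,0,-1,0,0,-0.06,0,-1,0,0,-0.06,0,-1,0,0,-0.05,0,-1,0,0,-0.04,0,-1,0,0,-0.03,0,-1,0,0,0,0])

```text
time_s: 20.5
eef_pos: [0.4351, 0.3578, 0.2994]
tcp_rot: [180.0, 0.1, -171.4]
force: [0.3, -0.4, -2.0]
gripper_width: 0.18
grasp_force: 68.3
```

Run:
```python
from h import *
st=read_state();print(st["eef_pos"],np.round(st["force"],2));im=eyes.read_camera("wrist");cv2.imwrite("pics/w6.png",im[:,:,::-1])
h=cv2.cvtColor(im,cv2.COLOR_RGB2HSV);m=cv2.inRange(h,(0,150,60),(8,255,255))|cv2.inRange(h,(172,150,60),(180,255,255))
n,l,q,c=cv2.connectedComponentsWithStats(m);print(q[1:][q[1:,4]>100],c[1:][q[1:,4]>100])
```

```text
[0.43510002 0.35783833 0.29936486] [ 0.26 -0.35 -2.  ]
[[ 227  147   49   49 1808]
 [  19  289   17   24  196]] [[251.03152655 170.81747788]
 [ 27.34183673 300.78061224]]
```

>>> arm_command(steps=[-1,0,0,-0.035,0,-1,0.009,-0.06,-0.035,0,-1,0.015,-0.1,0,0,-1,0.02,-0.13,0,0,-1,0.02,-0.13,0,0,-1,0.02,-0.13,0,0,-1,0.02,-0.13,0,0,-1,0.02,-0.13,0,0,-1,0.02,-0.13,0,0,-1,0.02,-0.13,0,0])

```text
time_s: 21.8
eef_pos: [0.4334, 0.0308, 0.3206]
tcp_rot: [-180.0, 0.1, -171.5]
force: [1.1, 0.2, -2.2]
gripper_width: 0.18
grasp_force: 68.3
```

>>> arm_command(steps=[-1,0.02,-0.13,0,0,-1,0.02,-0.13,0,0,-1,0.015,-0.1,0,0,-1,0.012,-0.06,0,0,-1,0,-0.02,0.03,0,-1,0,0,0.05,0,-1,0,0,0.05,0,-1,0,0,0.05,0,-1,0,0,0.05,0,-1,0,0,0.05,0])

```text
time_s: 23.05
eef_pos: [0.4337, -0.1003, 0.2345]
tcp_rot: [180.0, -0.0, -171.4]
force: [-0.5, 0.0, -2.3]
gripper_width: 0.177
grasp_force: 68.5
```

Run:
```python
from h import *
st=read_state();print(st["eef_pos"],st["tcp_rot"],np.round(st["force"],2));im=eyes.read_camera("wrist");cv2.imwrite("pics/w7.png",im[:,:,::-1])
h=cv2.cvtColor(im,cv2.COLOR_RGB2HSV);m=cv2.inRange(h,(0,150,60),(8,255,255))|cv2.inRange(h,(172,150,60),(180,255,255))
n,l,q,c=cv2.connectedComponentsWithStats(m);print(q[1:][q[1:,4]>100],c[1:][q[1:,4]>100])
g=cv2.inRange(im,(0,0,0),(50,50,50));n,l,q,c=cv2.connectedComponentsWithStats(g)
k=l==1+q[1:,4].argmax()
for j in range(1,n):
    if q[j,4]>3000:
        r=cv2.minAreaRect(np.argwhere(l==j)[:,::-1].astype(np.float32));print(q[j],r,onz("wrist",cv2.boxPoints(r),.012,st).mean(0))
```

```text
[ 0.43370859 -0.10034587  0.23447323] [ 1.79988429e+02 -1.99048623e-02 -1.71391879e+02] [-0.49  0.03 -2.32]
[[ 227  148   50   50 1874]
 [ 122  338   20   22  114]] [[251.56136606 172.27161153]
 [132.46491228 348.18421053]]
[ 415    0   97  117 5856] ((463.0, 58.0), (116.0, 96.0), 90.0) [0.28823884 0.12432976 0.012     ]
[   10   242   484   142 33565] ((251.5, 312.5), (483.0, 141.0), -0.0) [ 0.67909987 -0.06214872  0.012     ]
```

>>> arm_command(steps=[-1,0,0,0.05,0,-1,0,0,0.05,0,-1,0,0,0.05,0,-1,0,0,0.05,0,-1,0,0,0.04,0,-1,0,0,0.025,0,-1,0,0,0.015,0,-1,0,0,0.01,0,-1,0,0,0.01,0,-1,0,0,0.008,0])

```text
time_s: 24.35
eef_pos: [0.4343, -0.1008, 0.1437]
tcp_rot: [-180.0, 0.1, -171.4]
force: [0.5, -0.6, -1.6]
gripper_width: 0.181
grasp_force: 68.5
```

>>> arm_command(steps=[-1,0,0,0,0,-1,0,0,0,0,-1,0,0,0,0,-1,0,0,0,0,-1,0,0,0,0,-1,0,0,0,0,-1,0,0,0,0,-1,0,0,0,0,-1,0,0,0,0,-1,0,0,0,0])

```text
time_s: 25.6
eef_pos: [0.4338, -0.1007, 0.1433]
tcp_rot: [180.0, 0.0, -171.4]
force: [0.1, 0.2, -1.2]
gripper_width: 0.181
grasp_force: 68.5
```

Run:
```python
from h import *
np.set_printoptions(precision=4,suppress=True)
st=read_state();print(st["eef_pos"],np.round(st["force"],2));im=eyes.read_camera("wrist");cv2.imwrite("pics/w8.png",im[:,:,::-1])
h=cv2.cvtColor(im,cv2.COLOR_RGB2HSV);m=cv2.inRange(h,(0,150,60),(8,255,255))|cv2.inRange(h,(172,150,60),(180,255,255))
n,l,q,c=cv2.connectedComponentsWithStats(m)
for j in range(1,n):
    if q[j,4]>100:
        x,y,w,hh,_=q[j];print(q[j],c[j]);print(onz("wrist",[(x,c[j][1]),(x+w,c[j][1]),(x+w/2,y),(x+w/2,y+hh)],.038,st))
```

```text
[ 0.4338 -0.1007  0.1433] [ 0.1   0.23 -1.18]
[ 226  149   51   50 1913] [251.3027 173.0444]
[[ 0.4293 -0.1241  0.038 ]
 [ 0.4225 -0.0787  0.038 ]
 [ 0.4044 -0.1047  0.038 ]
 [ 0.4504 -0.0977  0.038 ]]
```

The capsule stands at about (0.427, -0.101) and the force is back to the hook's weight alone. I'll slip the hook out.

>>> arm_command(steps=[-1,0,0,0.017,0,-1,0,0,0.016,0,-1,0,0,0,0,-1,-0.02,0,0,0,-1,-0.02,0,0,0,-1,-0.02,0,0,0,-1,-0.01,0,0,0,-1,-0.01,0,0,0,-1,0,0,0,0,-1,0,0,0,0])

```text
time_s: 26.9
eef_pos: [0.4573, -0.0971, 0.1333]
tcp_rot: [180.0, -0.0, -171.4]
force: [0.7, 0.0, -0.7]
gripper_width: 0.178
grasp_force: 68.5
```

>>> arm_command(steps=[-1,0,0,-0.02,0,-1,0,0,-0.04,0,-1,0,0,-0.06,0,-1,0,0,-0.08,0,-1,0,0,-0.09,0,-1,0,0,-0.09,0,-1,0,0,-0.02,0,-1,0,0,0,0,-1,0,0,0,0,-1,0,0,0,0])

```text
time_s: 28.15
eef_pos: [0.4567, -0.0968, 0.2521]
tcp_rot: [179.9, -0.1, -171.4]
force: [-0.6, 0.1, -2.1]
gripper_width: 0.179
grasp_force: 68.5
```

Run:
```python
from h import *
np.set_printoptions(precision=4,suppress=True)
st=read_state();print(st["eef_pos"],st["tcp_rot"],np.round(st["force"],2));im=eyes.read_camera("wrist");cv2.imwrite("pics/w9.png",im[:,:,::-1])
h=cv2.cvtColor(im,cv2.COLOR_RGB2HSV);m=cv2.inRange(h,(0,150,60),(8,255,255))|cv2.inRange(h,(172,150,60),(180,255,255))
n,l,q,c=cv2.connectedComponentsWithStats(m)
for j in range(1,n):
    if q[j,4]>100:
        x,y,w,hh,_=q[j];print(q[j],c[j]);print(onz("wrist",[(x,c[j][1]),(x+w,c[j][1]),(x+w/2,y),(x+w/2,y+hh)],.038,st))
```

```text
[ 0.4567 -0.0968  0.2521] [ 179.9375   -0.1299 -171.4272] [-0.61  0.07 -2.07]
[ 232  114   39   39 1162] [250.9312 132.7418]
[[ 0.4303 -0.1238  0.038 ]
 [ 0.4233 -0.0773  0.038 ]
 [ 0.4051 -0.1038  0.038 ]
 [ 0.4512 -0.0969  0.038 ]]
```

>>> arm_command(steps=[-1,0,0,0,0.9,-1,0,0,0,0.9,-1,0,0,0,0.87,-1,0.03,0.1,0,0,-1,0.05,0.15,0,0,-1,0.05,0.15,0,0,-1,0.05,0.15,0,0,-1,0.018,0.11,0,0,-1,0,0,0,0,-1,0,0,0,0])

```text
time_s: 29.45
eef_pos: [0.4241, 0.1066, 0.253]
tcp_rot: [-179.9, -0.0, 172.6]
force: [-0.7, 1.1, -1.1]
gripper_width: 0.178
grasp_force: 68.8
```

>>> arm_command(steps=[-1,0,0,0.06,0,-1,0,0,0.06,0,-1,0,0,0.06,0,-1,0,0,0.06,0,-1,0,0,0.06,0,-1,0,0,0.06,0,-1,0,0,0.05,0,-1,0,0,0.025,0,-1,0,0,0.01,0,-1,0,0,0,0])

```text
time_s: 30.7
eef_pos: [0.4246, 0.1069, 0.1201]
tcp_rot: [180.0, 0.0, 172.6]
force: [-0.3, 0.0, -1.1]
gripper_width: 0.183
grasp_force: 68.8
```

>>> arm_command(steps=[-1,0,0,0.006,0,-1,0,0,0,0,-0.5,0,0,0,0,-0.3,0,0,0,0,0,0,0,0,0,0.5,0,0,0,0,1,0,0,0,0,1,0,0,0,0,1,0,0,0,0,1,0,0,0,0])

```text
time_s: 31.95
eef_pos: [0.4243, 0.1069, 0.1181]
tcp_rot: [-180.0, -0.0, 172.6]
force: [0.3, 1.2, 0.3]
gripper_width: 1.001
grasp_force: 0.0
```

>>> arm_command(steps=[1,0,0,-0.03,0,1,0,0,-0.05,0,1,0,0,-0.08,0,1,0,0,-0.1,0,1,0,0,-0.1,0,1,0,0,-0.1,0,1,0,0,-0.05,0,1,0,0,0,0,1,0,0,0,0,1,0,0,0,0])

```text
time_s: 33.2
eef_pos: [0.4233, 0.1068, 0.2696]
tcp_rot: [-180.0, -0.2, 172.6]
force: [0.6, -0.1, -1.0]
gripper_width: 0.996
grasp_force: 0.0
```

Run:
```python
from h import *
np.set_printoptions(precision=4,suppress=True)
st=read_state();print(st["eef_pos"],st["tcp_rot"],np.round(st["force"],2),st["time_s"]);im=eyes.read_camera("wrist");cv2.imwrite("pics/w10.png",im[:,:,::-1])
for s,c in yellow(im)[0]:
    if 200<c[0]<300:print("wrist",s,c,onz("wrist",[c],.186,st))
for n in("side","scene"):
    im=eyes.read_camera(n);cv2.imwrite(f"pics/{n}9.png",im[:,:,::-1])
    for s,c in yellow(im)[0]:
        if (n=="side" and 290<c[0]<320) or (n=="scene" and 200<c[0]<225):print(n,s,c)
    h=cv2.cvtColor(im,cv2.COLOR_RGB2HSV);m=cv2.inRange(h,(0,150,60),(8,255,255))|cv2.inRange(h,(172,150,60),(180,255,255))
    k,l,q,c=cv2.connectedComponentsWithStats(m)
    for j in range(1,k):
        if q[j,4]>60:print(n,"red",q[j],onz(n,[c[j]],.038))
```

```text
[0.4233 0.1068 0.2696] [-179.9542   -0.1612  172.5505] [ 0.64 -0.14 -0.98] 33.2
wrist [243, 169, 19, 42, 716] [251.6, 190.2] [[0.4244 0.1073 0.186 ]]
side [298, 188, 17, 19, 200] [306.0, 196.4]
side red [ 74 127  17  29 137] [[1.0863 0.0252 0.038 ]]
side red [  0 292  25  12 150] [[1.0266 0.479  0.038 ]]
scene [206, 173, 15, 17, 157] [212.7, 180.3]
scene red [417 141  35   9 141] [[1.0349 0.4447 0.038 ]]
scene red [318 252  15  11  70] [[0.7509 0.0038 0.038 ]]
scene red [191 262  17  18 229] [[ 0.4253 -0.1019  0.038 ]]
scene red [466 296  22  20  91] [[ 1.1443 -0.0577  0.038 ]]
```

```bash
python3 -c "
from station import order
print(order.job_done())"
```

```text
the job is handed in; nothing more can be done
None
```

I handed the job in at about 33 s: the last camera readings show the red capsule standing in the tray and the hook hanging back in its fork, and the blue capsule was never approached (I did not re-measure it, and no verdict was returned).

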